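# Roll inspection of a turned mallet head

## Robot

A 6-joint arm with a two-finger parallel gripper is mounted at the origin on the work surface. World frame = base frame: x ahead of the robot, y to its left, z up, the work surface at z = 0. Lengths are in m, angles in degrees, forces in N, time in s.
With the tool pointing down it reaches from about 0.25 to 0.725 m from the base axis. Payload 9.7 kg.
Tool frame: the origin (TCP) lies between the finger pads, 19 mm behind the fingertips; this is the grasp point; z points along the fingers, y is the line along which they close (so a half turn about z gives the same grasp; the last joint's range is limited). The gripper opens to 85 mm and grips with 20 to 120 N. Pads are 22 mm wide; open, the fingers measure 114 mm over their backs; the gripper's body (76 mm by 85 mm) begins 54 mm behind the grasp point. The pads swing forward as they close: fully open they stand 13 mm farther back than shut.
Start: joints at [-71.505, 4.979, 10.078, 95.1, 0, 90], TCP at [0.174, -0.522, 0.25] pointing down, gripper open.
Joint ranges: [-179.16, 179.16], [-48.56, 103.87], [-65.8, 70.77], [-126.05, 130.52], [-82.76, 87.17], [-180, 180]. Speed limits (degrees/s): [127.2, 127.2, 147.25, 180, 180, 180].

## Interface

Orientations are given as [roll, pitch, yaw] about the fixed x, y, z axes, in that order (R = Rz(yaw) Ry(pitch) Rx(roll)).
In Python, from workcell import readout, imaging, bot, spotter gives the robot as it stands.
- The arm moves only by the shell command python3 -m jog 'ROWS' [FORCE]. ROWS is JSON, a list of rows, each an object with "rotation": the turn, a rotation vector about the world's x, y, z in degrees, a list of three; "translation": the shift along the world's x, y, z in mm, a list of three; "grip": the finger opening in mm, from 0 to 85.4. In form: [{"rotation": [wx, wy, wz], "translation": [dx, dy, dz], "grip": grip}, ...]. A call has 1 to 20 rows; each row is the pose to reach, as a shift and turn from the pose commanded when the call began; what a row does not reach only later rows make up. A row lasts 1/10 s, in which the tool goes at most 50 mm and 8.59 degrees, less where a joint would pass 70% of its speed; a pose out of reach is approached as far as the arm can. A call with a gripper value outside its range is refused whole. The fingers move at their own pace and stop on an object; FORCE is the grip in N (left out, the last holds). Time passes only in rows, so rows that repeat a pose let the fingers close. It gives the time, the measured TCP pose, the force, the opening and the grip force at its end, in the units of the state.
- readout.get_obs(): the state, without advancing time (a new reading comes with each control period).
- imaging.camera(name): name is "side" or "top" or "wrist"; returns (picture, depth): 420x560x3 uint8, red, green, blue; 420x560 float32, m along the optical axis (not along the pixel's ray), 0 where there is no reading.
- imaging.camera_info(name): a dict with "vertical_fov" (degrees; the focal length in pixels is half the picture's height over the tangent of half this angle, whatever the lens; pixels are square), "cx", "cy" (the principal point, pixels), "extrinsics" (4x4, takes a point from camera to world coordinates); the wrist camera has in their place "tool_from_camera" (4x4, takes a point from camera to tool coordinates, whose origin is the TCP and whose axes are the flange's). Camera axes: x right, y down, z forward; pixel columns grow to the right and rows downward; lengths in m; the calibration is good to about 2 mm. A picture is of the moment at which its call begins: read the wrist's pose just before it. camera_info takes no time and is no camera call.
- bot.job_done(): hands the job in; it is judged then, once.
Trained networks look in the newest picture that a camera, given by its name, has taken for a name from the list of things; names that differ only in an ending like _2 or _b are one class to them, and where a whole thing is asked for, a point or a joint stands for the part that bears it (a point fixed in the world has none). Each returns a list of dicts, best first, with "confidence" (0 to 1); they miss things now and then, are a little off and sometimes report something else, mostly with a low value. They report only what shows in the picture. A call takes as long as a camera call. They do not tell look-alikes from the thing itself.
- spotter.spot_in(camera, target): "box" ([centre column, centre row, width, height] in pixels, round what is visible of it).
- spotter.mark_of(camera, target): "uv" ([column, row] in pixels: a listed point, or the origin of a listed thing).
The state is a dict: "time": time; "q": joint angles; "qd": joint speeds; "joint_efforts": joint torques, N m; "ee_pos": TCP position; "tcp_rot": TCP orientation; "wrist_force": force on the tool from outside, world axes, zero at the start; "torque": the same for the moment, N m; "opening": finger opening in m; "grasp_force": force on a finger pad.
Only numpy, scipy, OpenCV 4.12 (cv2) and the standard library are available. Lean on these libraries where they do the work, as an engineer would, in place of code of your own. Each camera call takes 0.05 s, during which the arm holds its last target. There are 200 camera calls.

## Task

Show every side of the mallet head to the wrist camera on the sloping roll ramp: with the fingers push it away from the low stop so that it rolls freely up the slope and comes back by itself, and while it rolls keep the gripper centred close above it (fingertips within about 4 cm of its top) without touching it for at least three seconds on end. Then catch it with the fingers on its way, hold it still for a second clear of the low stop, ease it gently back down to rest against the low stop and let go. It must stay on the deck, neither hit the high stop nor bang against the low one, and the other things on the bench are left alone.

Things in the scene. Friction and masses are not known exactly. Their poses are not given: they have to be found in the camera images.
- head: Turned beech mallet head: cylinder, diameter 90 mm, 120 mm long, about 0.52 kg, lying across the ramp. Origin: its centre; x is its axis, y and z turn as it rolls. At rest on the low stop its axis is 45 mm above the deck, 30 mm uphill of the stop's inner face. Free, it slows at about 0.18 m/s2 rolling uphill, then rolls back at about 0.055: sent off at 0.28 m/s it climbs 0.22 m in 1.6 s.
- ramp: Fixed roll ramp: grey deck 190 mm wide (x), 720 mm long (y) on bearers. Origin on the bench under mid-deck; z up, y level and uphill (about to the robot's left). Deck top 50 mm above the bench at the origin, rising 18 mm per metre to +y (44 mm at the low stop, 56 mm at the high one; 660 mm between stops). Side rails at x = 76 to 92 mm and -76 to -92 mm stand 14 mm above the deck.
- low_stop: Low stop at the downhill end: dark wooden batten across the deck, 150 mm long (x), 22 mm wide, 12 mm high, so low that fingers pass above it behind the mallet head. Origin: middle of its inner (uphill) face, at deck level; y points uphill along the deck. The batten lies from y = 0 to -22 mm.
- high_stop: High stop at the uphill end of the ramp: the same batten. Origin: middle of its inner (downhill) face, at deck level; y points uphill; the batten lies from y = 0 to 22 mm.
- dye_bottle: Bystander: white plastic bottle, diameter 56 mm, 150 mm high, standing beyond the ramp. Origin: centre of its underside.
- wax_tin: Bystander: brass-coloured round tin, diameter 84 mm, 60 mm high. Origin: centre of its underside.
- brush_pot: Bystander: empty steel cup, rim diameter 80 mm, 100 mm high. Origin: centre of its underside.
There are look-alikes about, which are no part of the job. What is shaped like the head but blue is not meant.

How it is judged:
By the outcome, as a careful person would: the job done as asked, in the order asked, and still so for the second after the job is handed in, with the robot touching nothing.
It also fails if it takes over 43 s, if anything falls off the work surface, if the arm or the gripper's body presses on something with over 40 N, if the wrist force passes 120 N, or if a joint passes its speed limit or range.

## Working session

There is one attempt and no reset: what is moved stays moved. The work goes in short steps, Python scripts to look and compute and a shell command to move; the robot and the scene stay as the last step left them, time stands still between calls to the robot, and variables do not carry over. Pictures are saved under pics/ and viewed, at most 10 in all, crops included, and the job is handed in when it is done.

```bash
mkdir -p pics; ls; cat > h.py <<'E'
import numpy as np, cv2
from scipy.spatial.transform import Rotation as R
from workcell import readout, imaging, bot, spotter
def cam(name):
    o=readout.get_obs(); im,d=imaging.camera(name); ci=imaging.camera_info(name)
    f=im.shape[0]/2/np.tan(np.radians(ci["vertical_fov"]/2))
    if name=="wrist":
        T=np.eye(4); T[:3,:3]=R.from_euler("xyz",o["tcp_rot"],degrees=True).as_matrix(); T[:3,3]=o["ee_pos"]
        T=T@np.array(ci["tool_from_camera"])
    else: T=np.array(ci["extrinsics"])
    return im,d,(f,ci["cx"],ci["cy"],T)
def cloud(d,k):
    f,cx,cy,T=k; v,u=np.mgrid[:d.shape[0],:d.shape[1]]
    P=np.stack([(u-cx)/f*d,(v-cy)/f*d,d],-1)
    return P@T[:3,:3].T+T[:3,3]
def save(n,im): cv2.imwrite("pics/"+n+".png",im[...,::-1])
E
python3 - <<'E'
from h import *
o=readout.get_obs(); print(o)
for n in ("top","side"):
    im,d,k=cam(n); save(n,im); P=cloud(d,k); np.savez(n,im=im,d=d,P=P); print(n,k[3][:3,3],k[:3])
    for t in ("head","ramp","low_stop","high_stop","dye_bottle","wax_tin","brush_pot"):
        for s in spotter.spot_in(n,t)[:3]:
            b=s["box"]; u,v=int(b[0]),int(b[1]); print(t,round(s["confidence"],2),np.round(b),P[min(v,419),min(u,559)].round(3))
E
python3 -c "
import cv2,numpy as np
" ; python3 -c "from h import *; print(readout.get_obs()['time'])"
```

```text
pics
{'time': 0.0, 'q': array([-7.15038337e+01,  5.01024649e+00,  1.00317275e+01,  9.50991078e+01,
       -7.99958303e-05,  8.99980874e+01]), 'qd': array([ 0.03931326,  0.02430972, -0.01845375, -0.03600764,  0.04316313,
        0.05294178]), 'joint_efforts': array([ 1.33340363e-03, -5.20392144e+01,  4.64797318e+01,  1.68130727e-02,
       -3.82021130e-05, -1.17068288e-05]), 'ee_pos': array([ 0.17441305, -0.52138277,  0.24926682]), 'tcp_rot': array([-1.79922373e+02,  7.74045141e-05,  1.84980790e+01]), 'wrist_force': array([ 0.23918995, -0.06648515, -0.09769177]), 'torque': array([ 0.00103923,  0.00710065, -0.00333874]), 'grasp_force': 0.0, 'opening': 0.08535842342627306}
top [ 0.36203661 -0.06254055  1.28694491] (np.float64(484.48728463649195), 278.84036944548086, 204.21162465824122)
head 0.83 [398. 258.  42.  48.] [ 0.489 -0.338  0.136]
head 0.72 [451. 201.  55.  52.] [ 0.643 -0.492  0.081]
head 0.62 [203. 159.  37.  39.] [0.753 0.148 0.057]
ramp 0.71 [275. 265. 290.  84.] [ 0.474 -0.048  0.053]
low_stop 0.54 [410. 260.  11.  59.] [ 0.484 -0.371  0.128]
high_stop 0.73 [141. 271.  12.
[... 191 characters left out ...]
7 0.06 ]
brush_pot 0.96 [342. 155.  33.  35.] [ 0.785 -0.228  0.002]
side [ 0.54205074 -1.12381939  1.20387499] (np.float64(509.38125798469184), 280.8186734403584, 218.75315419823434)
head 0.7 [247. 293.  49.  37.] [ 0.493 -0.367  0.123]
head 0.7 [316. 353.  57.  61.] [ 0.652 -0.528  0.087]
ramp 0.68 [247. 238.  83. 190.] [ 0.494 -0.116  0.048]
low_stop 0.93 [252. 317.  60.  17.] [ 0.499 -0.399  0.059]
high_stop 0.6 [234. 148.  42.  10.] [0.457 0.287 0.069]
dye_bottle 0.94 [337. 210.  16.  40.] [ 0.769 -0.064  0.095]
wax_tin 0.88 [328. 177.  25.  25.] [0.766 0.131 0.057]
brush_pot 0.62 [346. 257.  23.  40.] [ 0.783 -0.19   0.029]
brush_pot 0.6 [337. 209.  22.  40.] [ 0.77  -0.061  0.096]
0.8
```

View top.

View pics/top.png

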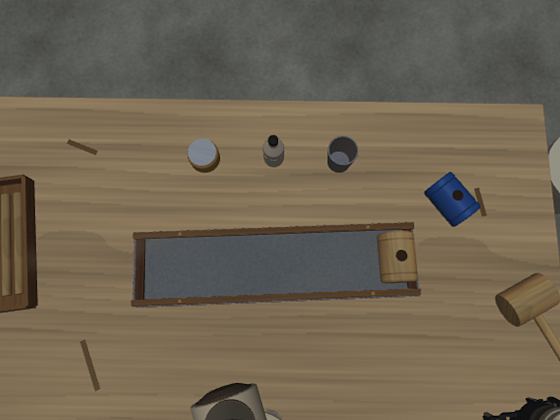

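```bash
python3 - <<'E'
from h import *
a=np.load("top.npz"); save("crop",cv2.resize(a["im"][190:330,370:500],None,fx=4,fy=4))
for n in("top","side"):
    a=np.load(n+".npz"); P=a["P"].reshape(-1,3)
    m=(P[:,0]>.4)&(P[:,0]<.57)&(P[:,1]>-.46)&(P[:,1]<-.2)&(P[:,2]>.09)&(P[:,2]<.17)
    Q=P[m]
    # axis direction: fit top ridge
    top=Q[Q[:,2]>np.percentile(Q[:,2],99)-.012]
    print(n,"head", Q.min(0).round(3),Q.max(0).round(3),"ridge mean",top.mean(0).round(4),len(top))
    A=np.c_[top[:,0],np.ones(len(top))]; print("dy/dx",np.linalg.lstsq(A,top[:,1],rcond=None)[0])
    # cylinder fit
    from scipy.optimize import least_squares
    f=lambda p:(lambda r:np.hypot((Q[:,1]-p[0]-p[1]*(Q[:,0]-.48))/np.hypot(1,p[1]),Q[:,2]-p[2])-.045)(0)
    s=least_squares(f,[top[:,1].mean(),0,.095],loss="soft_l1",f_scale=.003); print("cyl y,dy/dx,z",s.x.round(4),np.sqrt(np.mean(f(s.x)**2)).round(4))
    # deck, rails
    for y in (-.3+.05,-.1,0.1,.25):
        S=P[(abs(P[:,1]-y)<.01)&(P[:,2]>.03)&(P[:,2]<.09)&(P[:,0]>.3)&(P[:,0]<.65)]
        rl=S[S[:,2]>.058]; print(y,S[:,0].min().round(3),S[:,0].max().round(3),np.median(S[:,2]).round(4))
E
```

```text
top head [ 0.432 -0.393  0.09 ] [ 0.555 -0.3    0.141] ridge mean [ 0.4924 -0.3462  0.1323] 1024
dy/dx [ 0.04655788 -0.36915473]
cyl y,dy/dx,z [-0.3485  0.0562  0.0894] 0.0034
-0.25 0.395 0.584 0.0471
-0.1 0.385 0.575 0.0496
0.1 0.374 0.565 0.0534
0.25 0.367 0.557 0.0559
side head [ 0.436 -0.398  0.09 ] [ 0.557 -0.307  0.139] ridge mean [ 0.495  -0.3524  0.1318] 753
dy/dx [ 0.0580652  -0.38114953]
cyl y,dy/dx,z [-0.3484  0.0545  0.0893] 0.0024
-0.25 0.395 0.585 0.047
-0.1 0.388 0.576 0.0497
0.1 0.376 0.564 0.0529
0.25 0.368 0.557 0.0557
```

View pics/crop.png

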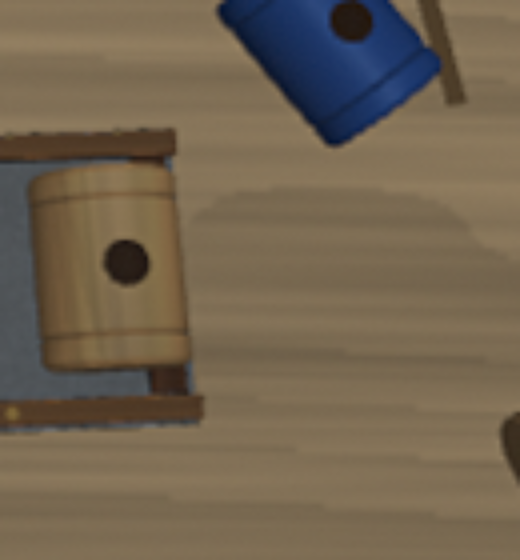

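The top view shows the beech head on the ramp at (398,258), against the low stop on the right. Two things could be mistaken for it: the blue look-alike at (452,200) and the complete mallet at (527,300). The close crop confirms a plain beech head on the deck, so I choose that one. Its centre is about (0.495, -0.348, 0.089), and uphill is (-0.055, 0.998).

```bash
python3 -m jog '[{"rotation":[0,0,74.7],"translation":[325,104,0],"grip":40},{"rotation":[0,0,74.7],"translation":[325,104,0],"grip":40},{"rotation":[0,0,74.7],"translation":[325,104,0],"grip":40},{"rotation":[0,0,74.7],"translation":[325,104,0],"grip":40},{"rotation":[0,0,74.7],"translation":[325,104,0],"grip":40},{"rotation":[0,0,74.7],"translation":[325,104,0],"grip":40},{"rotation":[0,0,74.7],"translation":[325,104,0],"grip":40},{"rotation":[0,0,74.7],"translation":[325,104,-50],"grip":40},{"rotation":[0,0,74.7],"translation":[325,104,-50],"grip":40},{"rotation":[0,0,74.7],"translation":[325,104,-50],"grip":40},{"rotation":[0,0,74.7],"translation":[325,104,-50],"grip":40},{"rotation":[0,0,74.7],"translation":[325,104,-50],"grip":40}]' 40
cat >> h.py <<'E'
from scipy.optimize import least_squares
H0=np.array([.4953,-.348]); U=np.array([-.0552,.9985])
def sc(P): return np.stack([(P[...,:2]-H0)@np.array([U[1],-U[0]]),(P[...,:2]-H0)@U,P[...,2]],-1)
def head(name, im=None,d=None,k=None):
    "head's s (m uphill of rest), yaw slope, n, rms: beech-coloured depth points, cylinder of known radius and height"
    im,d,k=cam(name); P=sc(cloud(d,k)); x=im.astype(int)
    zd=.0446+.018*P[...,1]
    m=(d>0)&(abs(P[...,0])<.057)&(P[...,1]>-.06)&(P[...,1]<.6)&(P[...,2]>zd+.02)&(P[...,2]<zd+.096)&(x[...,0]-x[...,2]>35)
    Q=P[m]
    if len(Q)<60: return None,len(Q),im
    f=lambda p:np.hypot(Q[:,1]-p[0]-p[1]*Q[:,0],Q[:,2]-.0896-.018*p[0])-.045
    b=min((least_squares(f,[s0,0],loss="soft_l1",f_scale=.003) for s0 in (Q[:,1].mean()-.02,Q[:,1].mean(),Q[:,1].mean()+.02)),key=lambda r:r.cost)
    return b.x.round(4),len(Q),np.sqrt(np.mean(f(b.x)**2)).round(4),im
E
python3 - <<'E'
from h import *
for n in("side","top","wrist"):
    r=head(n); print(n,r[:-1])
    if n=="wrist": save("w1",r[-1])
    if n=="side": save("s1",r[-1])
o=readout.get_obs(); print(o["time"],o["ee_pos"],o["tcp_rot"],sc(o["ee_pos"]),o["opening"]); print(np.round(imaging.camera_info("wrist")["tool_from_camera"],3))
E
```

```text
time: 2.0
ee_pos: [0.4998, -0.4183, 0.202]
tcp_rot: [179.9, 0.1, 93.0]
wrist_force: [-1.2, -0.3, -0.3]
opening: 0.0398
grasp_force: 0.0
side (array([ 0.0006, -0.0014]), 766, np.float64(0.0025))
top (array([ 0.0003, -0.0015]), 1587, np.float64(0.0018))
wrist (array([0.0003, 0.0002]), 28236, np.float64(0.0009))
2.15 [ 0.49959804 -0.41807274  0.20131288] [1.79908925e+02 8.35970893e-02 9.31026138e+01] [ 0.00042357 -0.07020488  0.20131288] 0.03970115075766796
[[-0.001 -0.955 -0.296  0.075]
 [ 1.    -0.001  0.    -0.   ]
 [-0.001 -0.296  0.955 -0.124]
 [ 0.     0.     0.     1.   ]]
```

View pics/w1.png

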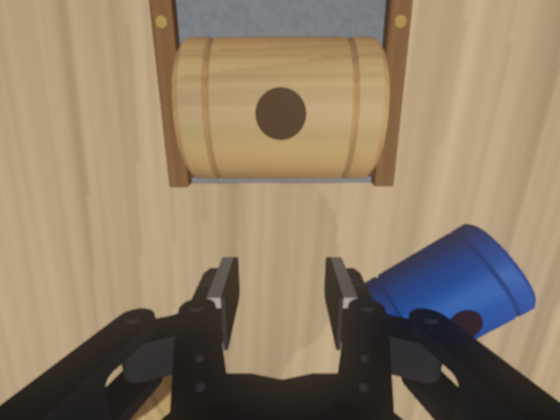

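View pics/s1.png

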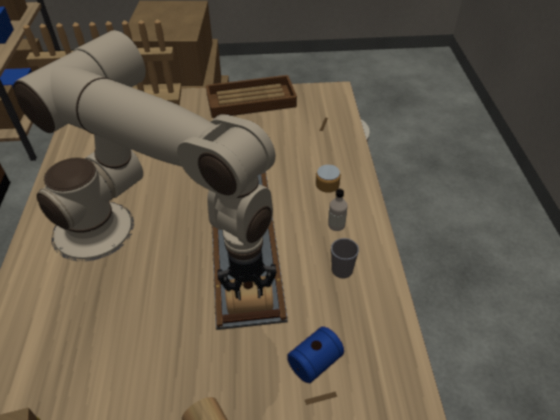

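The wrist view shows the head straight across the ramp at (280,108), fingers at (225,300) and (340,300), and the blue decoy lower right. The side view agrees. Next I descend behind the head and close to near contact.

```bash
python3 -m jog '[{"rotation":[0,0,0],"translation":[0,0,-50],"grip":40},{"rotation":[0,0,0],"translation":[0,0,-90],"grip":40},{"rotation":[0,0,0],"translation":[0,0,-105],"grip":40},{"rotation":[0,0,0],"translation":[0,3,-105],"grip":40},{"rotation":[0,0,0],"translation":[0,8,-105],"grip":40},{"rotation":[0,0,0],"translation":[-1,11,-105],"grip":40},{"rotation":[0,0,0],"translation":[-1,11,-105],"grip":40}]'
python3 - <<'E'
from h import *
r=head("wrist"); print(r[:-1]); save("w2",r[-1])
o=readout.get_obs(); print(o["time"],sc(o["ee_pos"]),o["tcp_rot"],o["wrist_force"])
E
```

```text
time: 2.85
ee_pos: [0.4992, -0.4067, 0.0973]
tcp_rot: [179.9, 0.1, 93.2]
wrist_force: [0.6, -0.1, -0.8]
opening: 0.0398
grasp_force: 0.0
(array([0.0001, 0.0005]), 103308, np.float64(0.0011))
2.9 [ 0.00057487 -0.05889985  0.09689296] [1.79887049e+02 1.02599627e-01 9.32150151e+01] [0.90022892 0.24516546 0.18064328]
```

View pics/w2.png

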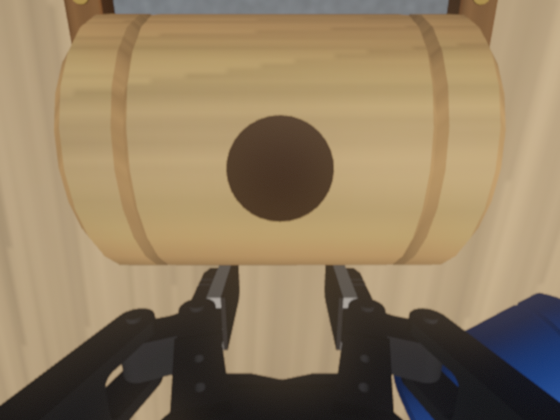

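The head is square to the fingers, which are about 3 mm behind it. Now I push, release, lift and overtake.

```bash
python3 -m jog '[{"rotation":[0,0,0],"translation":[0,4,0],"grip":40},{"rotation":[0,0,0],"translation":[-1,11,0],"grip":40},{"rotation":[0,0,0],"translation":[-1,23,0],"grip":40},{"rotation":[0,0,0],"translation":[-2,41,1],"grip":40},{"rotation":[0,0,0],"translation":[-4,66,1],"grip":40},{"rotation":[0,0,0],"translation":[-5,98,2],"grip":40},{"rotation":[0,0,0],"translation":[-7,131,2],"grip":40},{"rotation":[0,0,0],"translation":[-8,151,3],"grip":40},{"rotation":[0,0,0],"translation":[-10,173,38],"grip":40},{"rotation":[0,0,0],"translation":[-11,201,77],"grip":40},{"rotation":[0,0,0],"translation":[-14,249,79],"grip":40},{"rotation":[0,0,0],"translation":[-16,297,80],"grip":40},{"rotation":[0,0,0],"translation":[-19,341,80],"grip":40}]'
python3 - <<'E'
from h import *
o=readout.get_obs(); print(o["time"],sc(o["ee_pos"]),o["tcp_rot"],o["wrist_force"])
r=head("wrist"); print(r[:-1]); save("w3",r[-1])
o=readout.get_obs(); print(o["time"],sc(o["ee_pos"]))
E
```

```text
time: 4.2
ee_pos: [0.4786, -0.0631, 0.1753]
tcp_rot: [180.0, -0.0, 93.2]
wrist_force: [0.0, 0.8, 0.1]
opening: 0.04
grasp_force: 0.0
4.2 [-0.00097273  0.28542263  0.17526041] [ 1.79974877e+02 -3.26309883e-02  9.32049533e+01] [0.04847294 0.78366087 0.10155739]
(array([ 0.2916, -0.0006]), 28434, np.float64(0.0008))
4.25 [-0.00129315  0.29015855  0.17522953]
```

```bash
python3 -m jog '[{"rotation":[0,0,0],"translation":[-2,39,1],"grip":40},{"rotation":[0,0,0],"translation":[-3,57,1],"grip":40},{"rotation":[0,0,0],"translation":[-4,74,1],"grip":40},{"rotation":[0,0,0],"translation":[-5,89,2],"grip":40},{"rotation":[0,0,0],"translation":[-6,102,2],"grip":40},{"rotation":[0,0,0],"translation":[-6,114,2],"grip":40},{"rotation":[0,0,0],"translation":[-7,123,2],"grip":40}]'
python3 - <<'E'
from h import *
o=readout.get_obs(); print(o["time"],sc(o["ee_pos"]),o["tcp_rot"],o["wrist_force"])
r=head("wrist"); print(r[:-1]); save("w4",r[-1])
o=readout.get_obs(); print(o["time"],sc(o["ee_pos"]))
E
```

```text
time: 4.95
ee_pos: [0.4722, 0.0583, 0.1769]
tcp_rot: [-180.0, -0.0, 93.2]
wrist_force: [0.4, -0.7, 0.5]
opening: 0.0398
grasp_force: 0.0
4.95 [-0.00059521  0.40700751  0.17686141] [-1.79987436e+02 -8.66790228e-03  9.32142435e+01] [ 0.37465764 -0.66641459  0.48238467]
(array([ 0.3923, -0.0006]), 23607, np.float64(0.0008))
5.0 [-0.00064321  0.4076859   0.17684975]
```

```bash
python3 -m jog '[{"rotation":[0,0,0],"translation":[0,-6,0],"grip":40},{"rotation":[0,0,0],"translation":[0,-6,0],"grip":40},{"rotation":[0,0,0],"translation":[0,-6,0],"grip":40},{"rotation":[0,0,0],"translation":[0,-7,0],"grip":40},{"rotation":[0,0,0],"translation":[0,-8,0],"grip":40}]'
python3 - <<'E'
from h import *
o=readout.get_obs(); print(o["time"],sc(o["ee_pos"]),o["tcp_rot"],o["wrist_force"])
r=head("wrist"); print(r[:-1]); save("w5",r[-1])
o=readout.get_obs(); print(o["time"],sc(o["ee_pos"]))
E
```

```text
time: 5.5
ee_pos: [0.4725, 0.0491, 0.177]
tcp_rot: [-180.0, 0.0, 93.2]
wrist_force: [0.8, 0.3, -0.4]
opening: 0.0404
grasp_force: 0.0
5.5 [-0.00084667  0.39773562  0.17697112] [-1.79997955e+02  3.05079909e-04  9.31686046e+01] [ 0.83185237  0.30057737 -0.38039368]
(array([ 0.4017, -0.0005]), 27357, np.float64(0.0008))
5.55 [-0.00087201  0.39768357  0.17698569]
```

```bash
python3 -m jog '[{"rotation":[0,0,0],"translation":[0,0,0],"grip":40},{"rotation":[0,0,0],"translation":[0,-2,0],"grip":40},{"rotation":[0,0,0],"translation":[0,-5,0],"grip":40},{"rotation":[0,0,0],"translation":[1,-8,0],"grip":40},{"rotation":[0,0,0],"translation":[1,-12,0],"grip":40},{"rotation":[0,0,0],"translation":[1,-17,0],"grip":40},{"rotation":[0,0,0],"translation":[2,-22,0],"grip":40}]'
python3 - <<'E'
from h import *
o=readout.get_obs(); print(o["time"],sc(o["ee_pos"]),o["tcp_rot"],o["wrist_force"])
r=head("wrist"); print(r[:-1]); save("w6",r[-1])
o=readout.get_obs(); print(o["time"],sc(o["ee_pos"]))
E
```

```text
time: 6.25
ee_pos: [0.4744, 0.027, 0.177]
tcp_rot: [-180.0, 0.0, 93.2]
wrist_force: [0.2, 0.5, -0.1]
opening: 0.0403
grasp_force: 0.0
6.25 [-1.43596116e-04  3.75540472e-01  1.76984813e-01] [-1.79995127e+02  1.40663716e-03  9.31929266e+01] [ 0.19674948  0.51593974 -0.09858649]
(array([ 0.3781, -0.0005]), 27708, np.float64(0.0008))
6.3 [2.09786299e-05 3.75023736e-01 1.76976715e-01]
```

```bash
python3 -m jog '[{"rotation":[0,0,0],"translation":[0,-6,0],"grip":40},{"rotation":[0,0,0],"translation":[1,-13,0],"grip":40},{"rotation":[0,0,0],"translation":[1,-20,0],"grip":40},{"rotation":[0,0,0],"translation":[1,-27,0],"grip":40},{"rotation":[0,0,0],"translation":[2,-35,-1],"grip":40},{"rotation":[0,0,0],"translation":[2,-44,-1],"grip":40},{"rotation":[0,0,0],"translation":[3,-53,-1],"grip":40},{"rotation":[0,0,0],"translation":[3,-62,-1],"grip":40}]'
python3 - <<'E'
from h import *
o=readout.get_obs(); print(o["time"],sc(o["ee_pos"]),o["tcp_rot"],o["wrist_force"])
r=head("wrist"); print(r[:-1]); save("w7",r[-1])
o=readout.get_obs(); print(o["time"],sc(o["ee_pos"]))
E
```

```text
time: 7.1
ee_pos: [0.4775, -0.0354, 0.176]
tcp_rot: [180.0, 0.0, 93.2]
wrist_force: [-0.1, -0.2, 0.2]
opening: 0.0402
grasp_force: 0.0
7.1 [-0.00047719  0.31308844  0.17598382] [1.79997311e+02 2.22024812e-03 9.31896022e+01] [-0.06993427 -0.19641983  0.2231361 ]
(array([ 0.3173, -0.0004]), 27268, np.float64(0.0008))
7.15 [-0.00056074  0.31220843  0.17598622]
```

```bash
python3 -m jog '[{"rotation":[0,0,0],"translation":[1,-10,0],"grip":40},{"rotation":[0,0,0],"translation":[1,-20,0],"grip":40},{"rotation":[0,0,0],"translation":[2,-31,-1],"grip":40},{"rotation":[0,0,0],"translation":[2,-42,-1],"grip":40},{"rotation":[0,0,0],"translation":[3,-54,-1],"grip":40},{"rotation":[0,0,0],"translation":[4,-66,-1],"grip":40},{"rotation":[0,0,0],"translation":[4,-78,-1],"grip":40},{"rotation":[0,0,0],"translation":[5,-91,-2],"grip":40},{"rotation":[0,0,0],"translation":[6,-105,-2],"grip":40}]'
python3 - <<'E'
from h import *
o=readout.get_obs(); print(o["time"],sc(o["ee_pos"]),o["tcp_rot"],o["wrist_force"])
r=head("wrist"); print(r[:-1]); save("w8",r[-1])
o=readout.get_obs(); print(o["time"],sc(o["ee_pos"]))
E
```

```text
time: 8.05
ee_pos: [0.4835, -0.1407, 0.1738]
tcp_rot: [-180.0, -0.0, 93.2]
wrist_force: [0.2, -0.0, -1.3]
opening: 0.0398
grasp_force: 0.0
8.05 [-0.00036376  0.20767584  0.1738488 ] [-1.79992599e+02 -3.17255796e-03  9.31986817e+01] [ 0.16551381 -0.0459529  -1.34755498]
(array([ 0.2103, -0.0006]), 27509, np.float64(0.0008))
8.1 [-0.00030094  0.20618593  0.17376073]
```

```bash
python3 -m jog '[{"rotation":[0,0,0],"translation":[3,-48,0],"grip":40},{"rotation":[0,0,0],"translation":[5,-97,0],"grip":40},{"rotation":[0,0,0],"translation":[7,-128,-36],"grip":40},{"rotation":[0,0,0],"translation":[8,-146,-78],"grip":40},{"rotation":[0,0,0],"translation":[8,-154,-78],"grip":40},{"rotation":[0,0,0],"translation":[9,-163,-78],"grip":40},{"rotation":[0,0,0],"translation":[10,-174,-78],"grip":40},{"rotation":[0,0,0],"translation":[10,-186,-78],"grip":40},{"rotation":[0,0,0],"translation":[11,-196,-78],"grip":40},{"rotation":[0,0,0],"translation":[11,-202,-79],"grip":40},{"rotation":[0,0,0],"translation":[11,-205,-79],"grip":40},{"rotation":[0,0,0],"translation":[11,-205,-79],"grip":40},{"rotation":[0,0,0],"translation":[11,-205,-79],"grip":40}]'
python3 - <<'E'
from h import *
o=readout.get_obs(); print(o["time"],sc(o["ee_pos"]),o["tcp_rot"],o["wrist_force"])
for i in range(3): r=head("wrist"); print(r[:-1])
save("w9",r[-1])
o=readout.get_obs(); print(o["time"],sc(o["ee_pos"]))
E
```

```text
time: 9.4
ee_pos: [0.4944, -0.3444, 0.095]
tcp_rot: [-180.0, -0.0, 93.2]
wrist_force: [-0.3, 0.3, -0.2]
opening: 0.0402
grasp_force: 0.1
9.4 [-0.00066196  0.00367047  0.09499601] [-1.79991201e+02 -1.01813162e-02  9.32011335e+01] [-0.2904168   0.26430746 -0.2333136 ]
(array([0.0587, 0.0007]), 107205, np.float64(0.0014))
(array([0.0587, 0.0008]), 107143, np.float64(0.0014))
(array([0.0587, 0.0009]), 107111, np.float64(0.0014))
9.55 [-0.00062659  0.00373685  0.09506869]
```

View pics/w9.png

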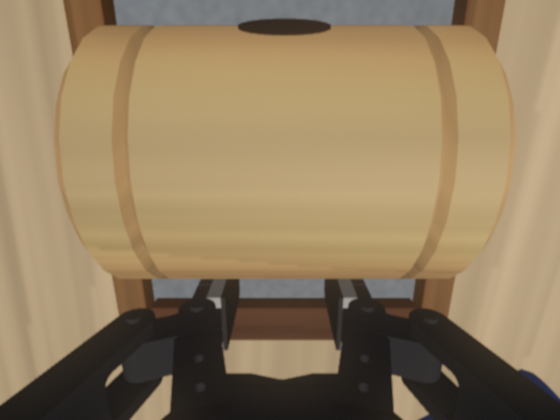

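The head is caught and still against the fingers at (220–340,275), with the low stop visible clear below at row 318. I hold for over a second before easing it down.

```bash
python3 -m jog '[{"rotation":[0,0,0],"translation":[0,0,0],"grip":40},{"rotation":[0,0,0],"translation":[0,0,0],"grip":40},{"rotation":[0,0,0],"translation":[0,0,0],"grip":40},{"rotation":[0,0,0],"translation":[0,0,0],"grip":40},{"rotation":[0,0,0],"translation":[0,0,0],"grip":40},{"rotation":[0,0,0],"translation":[0,0,0],"grip":40},{"rotation":[0,0,0],"translation":[0,0,0],"grip":40},{"rotation":[0,0,0],"translation":[0,0,0],"grip":40},{"rotation":[0,0,0],"translation":[0,0,0],"grip":40},{"rotation":[0,0,0],"translation":[0,0,0],"grip":40},{"rotation":[0,0,0],"translation":[0,0,0],"grip":40},{"rotation":[0,0,0],"translation":[0,0,0],"grip":40},{"rotation":[0,0,0],"translation":[0,0,0],"grip":40},{"rotation":[0,0,0],"translation":[0,0,0],"grip":40}]'
python3 -c "
from h import *
print(head('wrist')[:-1])"
python3 -m jog '[{"rotation":[0,0,0],"translation":[0,-1,0],"grip":40},{"rotation":[0,0,0],"translation":[0,-3,0],"grip":40},{"rotation":[0,0,0],"translation":[0,-5,0],"grip":40},{"rotation":[0,0,0],"translation":[0,-8,0],"grip":40},{"rotation":[0,0,0],"translation":[1,-11,0],"grip":40},{"rotation":[0,0,0],"translation":[1,-14,0],"grip":40},{"rotation":[0,0,0],"translation":[1,-17,0],"grip":40},{"rotation":[0,0,0],"translation":[1,-20,0],"grip":40},{"rotation":[0,0,0],"translation":[1,-23,0],"grip":40},{"rotation":[0,0,0],"translation":[1,-26,0],"grip":40},{"rotation":[0,0,0],"translation":[2,-29,-1],"grip":40},{"rotation":[0,0,0],"translation":[2,-32,-1],"grip":40},{"rotation":[0,0,0],"translation":[2,-35,-1],"grip":40},{"rotation":[0,0,0],"translation":[2,-38,-1],"grip":40},{"rotation":[0,0,0],"translation":[2,-41,-1],"grip":40},{"rotation":[0,0,0],"translation":[2,-43,-1],"grip":40},{"rotation":[0,0,0],"translation":[3,-45,-1],"grip":40},{"rotation":[0,0,0],"translation":[3,-47,-1],"grip":40}]'
python3 -c "
from h import *
print(head('wrist')[:-1])"
```

```text
time: 10.95
ee_pos: [0.4945, -0.3446, 0.095]
tcp_rot: [180.0, 0.0, 93.2]
wrist_force: [-0.7, -0.1, -0.2]
opening: 0.0397
grasp_force: 0.0
(array([0.0584, 0.0009]), 107298, np.float64(0.0014))
time: 12.8
ee_pos: [0.4976, -0.3917, 0.094]
tcp_rot: [180.0, -0.0, 93.2]
wrist_force: [0.2, -0.6, -0.1]
opening: 0.04
grasp_force: 0.1
(array([0.0113, 0.0012]), 104790, np.float64(0.0015))
```

```bash
python3 -m jog '[{"rotation":[0,0,0],"translation":[0,-1,0],"grip":40},{"rotation":[0,0,0],"translation":[0,-2,0],"grip":40},{"rotation":[0,0,0],"translation":[0,-3,0],"grip":40},{"rotation":[0,0,0],"translation":[0,-4,0],"grip":40},{"rotation":[0,0,0],"translation":[0,-5,0],"grip":40},{"rotation":[0,0,0],"translation":[0,-6,0],"grip":40},{"rotation":[0,0,0],"translation":[0,-7,0],"grip":40},{"rotation":[0,0,0],"translation":[0,-8,0],"grip":40},{"rotation":[0,0,0],"translation":[0,-9,0],"grip":40},{"rotation":[0,0,0],"translation":[0,-10,0],"grip":40},{"rotation":[0,0,0],"translation":[1,-11,0],"grip":40},{"rotation":[0,0,0],"translation":[1,-12,0],"grip":40},{"rotation":[0,0,0],"translation":[1,-13,0],"grip":40},{"rotation":[0,0,0],"translation":[1,-14,0],"grip":40},{"rotation":[0,0,0],"translation":[1,-15,0],"grip":40},{"rotation":[0,0,0],"translation":[1,-17,0],"grip":40},{"rotation":[0,0,0],"translation":[1,-20,0],"grip":40},{"rotation":[0,0,0],"translation":[1,-24,0],"grip":40}]'
python3 -c "
from h import *
print(head('wrist')[:-1], sc(readout.get_obs()['ee_pos']))"
```

```text
time: 14.65
ee_pos: [0.4985, -0.4158, 0.094]
tcp_rot: [180.0, 0.0, 93.2]
wrist_force: [0.7, -0.2, -0.6]
opening: 0.0397
grasp_force: 0.0
(array([0.0002, 0.0008]), 107503, np.float64(0.0012)) [-0.00063666 -0.06846915  0.09398326]
```

The head is at rest on the stop (s = 0.0002) and the fingers are about 13 mm clear. Next I retreat upward and check.

```bash
python3 -m jog '[{"rotation":[0,0,0],"translation":[0,-5,20],"grip":40},{"rotation":[0,0,0],"translation":[0,-5,50],"grip":40},{"rotation":[0,0,0],"translation":[0,-5,90],"grip":40},{"rotation":[0,0,0],"translation":[0,-5,130],"grip":40},{"rotation":[0,0,0],"translation":[0,-5,150],"grip":40},{"rotation":[0,0,0],"translation":[0,-5,150],"grip":40},{"rotation":[0,0,0],"translation":[0,-5,150],"grip":40}]'
python3 - <<'E'
from h import *
r=head("wrist"); print(r[:-1]); a=head("wrist"); print(a[:-1]); save("end",a[-1])
E
```

```text
time: 15.4
ee_pos: [0.4986, -0.4208, 0.2437]
tcp_rot: [180.0, 0.0, 93.2]
wrist_force: [-0.7, 0.6, -1.0]
opening: 0.04
grasp_force: 0.0
(array([0.0003, 0.0009]), 19858, np.float64(0.0009))
(array([0.0003, 0.0006]), 19950, np.float64(0.0009))
```

View pics/end.png

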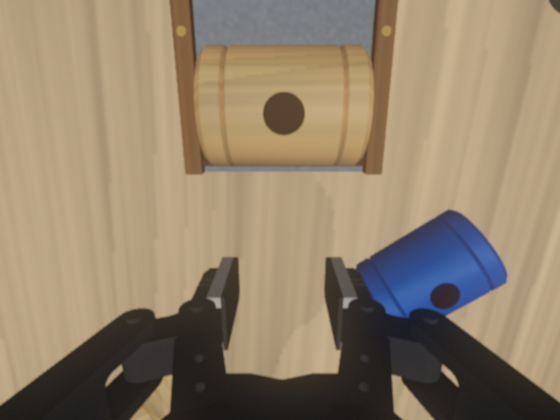

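The head rests square on the low stop at (284,107). The gripper is clear and the blue decoy is untouched.

```bash
python3 -c "
from workcell import bot; print(bot.job_done())"
```

```text
the job is handed in; nothing more can be done
None
```

The job is handed in at about 15.5 s of the 43 s allowed: the mallet head rolled about 0.40 m up and back with the gripper above it for almost 4 s (at most about 15 mm off centre), was caught and held still about 58 mm clear of the low stop for over a second, and was eased back to rest against it and released.

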